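Set the next drill bush and hold the rail clamped in the dowelling jig

ROBOT

A 6-joint arm with a two-finger parallel gripper is mounted at the origin on the work surface. World frame = base frame: x ahead of the robot, y to its left, z up, the work surface at z = 0. Lengths are in m, angles in rad, forces in N, time in s.
With the tool pointing down it reaches from about 0.275 to 0.825 m from the base axis. Payload 4.9 kg.
Tool frame: the origin (TCP) lies midway between the tips of the shut fingers; the grasp point (between the pads) lies 19 mm behind it (bot.grip_depth is the distance from the TCP to the grasp point, in m); z points along the fingers, y is the line along which they close (so a half turn about z gives the same grasp; the last joint's range is limited). The gripper opens to 85 mm and grips with 20 to 120 N. Pads are 22 mm wide; open, the fingers measure 114 mm over their backs; the gripper's body (76 mm by 85 mm) begins 54 mm behind the grasp point. The pads swing forward as they close: fully open they stand 13 mm farther back than shut.
Start: joints at [-1.409, 0.326, -0.193, 1.052, 0, 1.437], TCP at [0.16, -0.526, 0.231] pointing down, gripper open.
Joint ranges: [-2.65, 2.65], [-0.97, 1.79], [-1.3, 1.35], [-1.93, 2.1], [-1.47, 1.37], [-3.14, 3.14]. Speed limits (rad/s): [2.57, 2.57, 3.14, 3.14, 3.14, 3.14].

INTERFACE

Orientations are given as a unit quaternion [w, x, y, z].
In Python, from cell import bot gives the robot as it stands. Calls block until the motion is done:
- bot.move_pose(position, orientation): joint-space move of the TCP to a pose.
- bot.move_linear(position, speed=0.15, rotation=None, until_force=None): straight line of the TCP; rotation=None keeps the orientation; speed is the mean speed in m/s. With until_force (N) it stops when the force on the tool has changed by that much, and returns True; else False.
- bot.goto_joints(angles): joint-space move.
- bot.set_gripper(opening, grasp_force=None): opening from 0.0 (shut) to 1.0 (fully open); grasp_force is the grip in N (None keeps the last); returns when the fingers have stopped.
- bot.wait(seconds).
- bot.solve_ik(position, orientation): joint angles nearest the present ones, or None.
- bot.camera(name): name is "scene" or "top" or "wrist"; returns the picture (400x640x3 uint8, red, green, blue); there is no depth.
- bot.calibration(name): a dict with "mtx" (3x3 intrinsics, pixels), "extrinsics" (4x4, takes a point from world to camera coordinates); the wrist camera has in their place "hand_eye" (4x4, takes a point from camera to tool coordinates, whose origin is the TCP and whose axes are the flange's). Camera axes: x right, y down, z forward; pixel columns grow to the right and rows downward; lengths in m; the calibration is good to about 2 mm. A picture is of the moment at which its call begins: read the wrist's pose just before it. calibration takes no time and is no camera call.
A pose or a line that the arm cannot do raises bot.PlanningError and nothing moves.
- bot.close_job(): hands the job in; it is judged then, once.
Trained networks look in the newest picture that a camera, given by its name, has taken for a name from the list of things; names that differ only in an ending like _2 or _b are one class to them, and where a whole thing is asked for, a point or a joint stands for the part that bears it (a point fixed in the world has none). Each returns a list of dicts, best first, with "confidence" (0 to 1); they miss things now and then, are a little off and sometimes report something else, mostly with a low value. They report only what shows in the picture. A call takes as long as a camera call. They do not tell look-alikes from the thing itself.
- bot.search_frame(camera, thing): "bbox" ([left, top, width, height] in pixels, round what is visible of it).
Readings, each from a call of its own:
- bot.read_clock(): time.
- bot.read_joint_positions(): joint angles.
- bot.read_joint_vel(): joint speeds.
- bot.read_joint_efforts(): joint torques, N m.
- bot.read_position(): TCP position.
- bot.read_tool_rot(): TCP orientation.
- bot.read_ft_force(): force on the tool from outside, world axes, zero at the start.
- bot.read_moment(): the same for the moment, N m.
- bot.read_gripper_width(): opening from 0.0 (shut) to 1.0 (fully open).
- bot.read_finger_force(): force on a finger pad.
Only numpy, scipy, OpenCV 4.12 (cv2) and the standard library are available. Lean on these libraries where they do the work, as an engineer would, in place of code of your own. Each camera call takes 0.05 s, during which the arm holds its last target. There are 200 camera calls.

TASK

The rail in the dowelling jig is ready to be drilled through the next larger bush. Turn the bush turret one click clockwise (seen from above) so that it seats in its detent, then swing the cam lever round to the very top of its lift, where it stands square to the jaw and clamps the rail hardest, and not past it. Finish while holding the lever there by hand for the drilling (its spring opens it when let go), with the rail still lying in place in the jig and the other things on the bench left alone.

Things in the scene. Friction and masses are not known exactly. Their poses are not given: they have to be found in the camera images.
- jig: dowelling jig, fixed. Grey base 18 mm thick, x -130 to 130, y -130 to 100 mm; origin on the bench under the middle of the rail's place. x runs along the rail, y is the clamping direction (cam, jaw, rail, fence). Fence block at y 31 to 77 mm, top at 42 mm, carries the turret, with a rubber pad facing the rail at y 25 mm; detent housing on it beside the turret at x 60 to 90 mm, top at 64 mm.
- turret (a joint): turret angle about its vertical axis (rad), growing clockwise seen from above. Starts in a detent at about 0; detents (spring ball, about 0.15 N m to leave one) lie every 1.047 rad (60 degrees): the next one clockwise is at +1.047. Let go within about 0.3 rad of a detent it pulls itself in.
- turret_grip (a point): centre of the turret's grip bar, on the turret axis, 80 mm above the bench; turns with the turret. The bar is black plastic, 52 mm long (this frame's x), 15 mm thick (y), from 67 to 93 mm above the bench. Turret: six-lobed aluminium disc, 92 mm across, top at 62 mm, with six drill bushes of different bore around the bar.
- cam (a joint): cam lever angle (rad), growing counter-clockwise seen from above. Starts open at 0.05 to 0.45. Highest lift at 1.80: there the lever points straight away from the rail, square to the jaw (jig's -y). Past it the lift falls; end stop at 2.4. A return spring (about 0.3 N m at full lift, 2.5 N at the handle) turns it back; it does not lock: let go, it opens. The eccentric disc is 52 mm across.
- lever: cam lever: flat steel bar 22 mm wide, top 47 mm above the bench, turning level about the pivot, with an upright round black handle at its free end, 23 mm in diameter, 47 to 97 mm above the bench. Origin on the pivot axis 19.5 mm above the bench, x along the lever towards the handle.
- lever_handle (a point): centre of the upright handle, 120 mm from the pivot axis, 77 mm above the bench; x axis along the lever, away from the pivot.
- cam_pivot (a point): point on the vertical pivot axis of the cam lever, 44 mm above the bench (jig frame x 0, y -85 mm); fixed to the jig, axes as the jig
- jaw: aluminium sliding jaw between cam and rail, 120 mm wide, top 37 mm above the bench; the cam drives it along the jig's +y, up to 8.6 mm. Origin at the lower edge of its back face (the cam touches it); the front face, 30 mm further along +y, meets the rail. The last 3 mm of lift squeeze the rail into the fence's rubber pad.
- rail: beech rail lying on the jig's base between jaw and fence, 220 x 50 x 22 mm (x, y, z), top 40 mm above the bench; origin in the middle of its underside. One end is near a small end stop at the jig's +x.
- sander: yellow and black orbital sander standing on the bench, 125 mm across, 136 mm high; origin in the middle of its underside. Leave alone.
- glue_bottle: white glue bottle, 60 mm across, 170 mm high; origin in the middle of its underside. Leave alone.
- dowel_tray: open wooden tray of dowels, 90 x 130 x 35 mm; origin in the middle of its underside. Leave alone.
- rail_stack: three more rails in a stack on the bench, 220 x 50 x 66 mm; origin in the middle of its underside. Leave alone.
Mind the look-alikes: they are no part of the job. What is shaped like the rail but green is not meant.

How it is judged:
By the outcome, as a careful person would: the job done as asked, in the order asked, and still so for the second after the job is handed in, while the arm keeps its last pose, push and grip.
It also fails if it takes over 54 s, if anything falls off the work surface, if the arm or the gripper's body presses on something with over 40 N, if the wrist force passes 120 N, or if a joint passes its speed limit or range.

## Working session

There is one attempt and no reset: what is moved stays moved. The work goes in short steps, each a Python script; the robot and the scene stay as the last script left them, time stands still between calls to the robot, and variables do not carry over. Pictures are saved under pics/ and viewed, at most 10 in all, crops included, and the job is handed in when it is done.

```bash
mkdir -p pics; python3 - <<'E'
from cell import bot
import cv2, numpy as np
for c in ("top","scene"):
    im=bot.camera(c); cv2.imwrite(f"pics/{c}0.png",im[:,:,::-1])
    k=bot.calibration(c); print(c,k["mtx"].tolist(),np.round(k["extrinsics"],4).tolist())
    for t in ("jig","turret_grip","lever_handle","lever","jaw","rail","turret","sander","glue_bottle"):
        print(t,[(np.round(d["bbox"],1).tolist(),round(d["confidence"],2)) for d in bot.search_frame(c,t)][:3])
E
```

```text
top [[403.1357564441325, 0.0, 323.2391886933095], [0.0, 403.1357564441325, 197.75525852705155], [0.0, 0.0, 1.0]] [[-0.0137, -0.9999, -0.0002, 0.1515], [-0.9977, 0.0137, -0.0664, 0.4902], [0.0664, -0.0007, -0.9978, 1.2522], [0.0, 0.0, 0.0, 1.0]]
jig [([299.8, 163.1, 28.9, 24.7], 0.42)]
turret_grip [([299.8, 161.3, 30.3, 25.5], 0.66)]
lever_handle [([342.4, 165.8, 25.3, 48.9], 0.85)]
lever [([344.0, 166.7, 23.1, 48.9], 0.63)]
jaw [([331.6, 153.5, 15.1, 41.4], 0.58)]
rail [([314.9, 147.3, 20.5, 66.7], 0.81), ([170.5, 149.3, 29.9, 70.3], 0.69), ([252.4, 258.0, 36.3, 70.8], 0.65)]
turret [([300.7, 161.3, 28.0, 28.4], 0.92)]
sander [([225.4, 142.8, 56.0, 41.9], 0.88), ([317.4, 143.8, 17.8, 67.5], 0.25)]
glue_bottle [([344.0, 106.5, 16.2, 26.4], 0.59)]
scene [[378.40416423738753, 0.0, 313.2760895088709], [0.0, 378.40416423738753, 192.9654207403452], [0.0, 0.0, 1.0]] [[0.5972, 0.802, -0.0098, -0.4109], [0.6665, -0.503, -0.5502, -0.2092], [-0.4462, 0.322, -0.835, 1.4389], [0.0, 0.0, 0.0, 1.0]]
jig []
turret_grip [([275.1, 195.0, 35.5, 49.3], 0.71), ([320.4, 196.7, 26.3, 28.5], 0.58)]
lever_handle [([275.6, 193.8, 37.5, 47.0], 0.91)]
lever [([272.4, 197.4, 41.6, 44.1], 0.92)]
jaw [([302.0, 209.6, 27.1, 28.1], 0.67), ([270.1, 183.4, 106.1, 89.4], 0.51)]
rail [([389.6, 132.9, 55.9, 39.6], 0.94), ([298.1, 188.9, 56.2, 58.9], 0.89), ([294.1, 108.6, 26.0, 43.1], 0.74)]
turret [([322.6, 192.8, 27.2, 28.9], 0.79), ([274.6, 196.7, 37.2, 47.2], 0.58)]
sander [([354.5, 163.6, 60.3, 43.8], 0.56)]
glue_bottle [([328.1, 250.0, 22.3, 34.0], 0.94)]
```

View pics/top0.png

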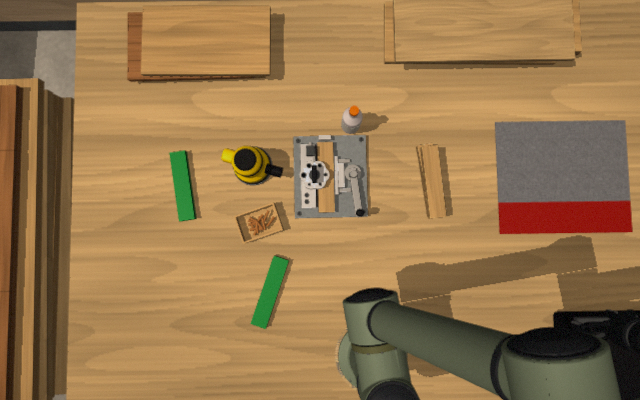

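View pics/scene0.png

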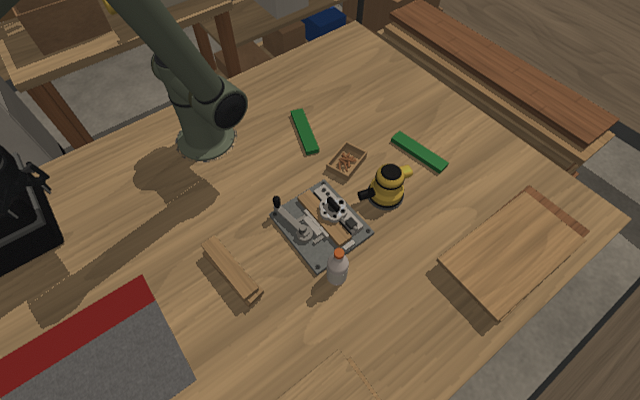

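The top view shows the jig at about (331,177): turret at (315,175), cam pivot at (353,174) and handle at (360,212). Jig +y points image-left and the end stop is at the top (323,137). The rail in the jig is flanked by green decoys and a stack at (433,180). Next I'll take a close wrist view over the jig.

```bash
cat >h.py <<'E'
from cell import bot
import cv2, numpy as np
from scipy.spatial.transform import Rotation as R
def quat(yaw):  # tool down; tool y axis direction set by yaw
    q=(R.from_euler('z',yaw)*R.from_euler('x',np.pi)).as_quat(); return [q[3],q[0],q[1],q[2]]
def mat(q): return R.from_quat([q[1],q[2],q[3],q[0]])
def ext(c):
    k=bot.calibration(c)
    if c!="wrist": return k["mtx"],np.array(k["extrinsics"])
    T=np.eye(4); T[:3,:3]=mat(bot.read_tool_rot()).as_matrix(); T[:3,3]=bot.read_position()
    return k["mtx"],np.linalg.inv(T@np.array(k["hand_eye"]))
def px2w(K,E,uv,z):
    d=E[:3,:3].T@np.linalg.inv(K)@np.array([*uv,1.]); o=-E[:3,:3].T@E[:3,3]
    return (o+d*(z-o[2])/d[2])[:2]
def w2px(K,E,p):
    q=K@(E[:3,:3]@np.array(p)+E[:3,3]); return q[:2]/q[2]
E
python3 - <<'E'
from h import *
K,E=ext("top")
for n,uv,z in (("turret",(314.5,175),.093),("pivot",(353,174),.047),("handle",(360,212),.097),("cornerTL",(294,137),.018),("cornerTR",(367,136),.018),("cBL",(295,217),.018),("cBR",(368,217),.018)):
    print(n,px2w(K,E,uv,z).round(4))
print(np.round(bot.calibration("wrist")["hand_eye"],3).tolist(), bot.calibration("wrist")["mtx"].tolist())
print(mat(bot.read_tool_rot()).as_matrix().round(2).tolist(), bot.read_clock())
c=px2w(K,E,(333,178),.04)
for yaw in np.radians(np.arange(-180,180,30)):
    j=bot.solve_ik([c[0],c[1],.33],quat(yaw)); print(round(yaw,2),None if j is None else np.round(j,2))
E
```

```text
turret [0.5551 0.1698]
pivot [0.5623 0.052 ]
handle [0.4434 0.0373]
cornerTL [0.6866 0.2349]
cornerTR [0.6867 0.0031]
cBL [0.4329 0.234 ]
cBR [0.4298 0.0054]
[[0.0, -0.952, -0.305, 0.078], [1.0, 0.0, 0.0, -0.0], [-0.0, -0.305, 0.952, -0.143], [0.0, 0.0, 0.0, 1.0]] [[336.7280268125316, 0.0, 317.41586172348923], [0.0, 336.7280268125316, 197.55614107656638], [0.0, 0.0, 1.0]]
[[0.96, 0.29, -0.0], [0.29, -0.96, 0.0], [-0.0, -0.0, -1.0]] 1.0
-3.14 [0.07 0.31 0.03 1.3  0.   0.07]
-2.62 [ 0.07  0.31  0.03  1.3   0.   -0.45]
-2.09 [ 0.07  0.31  0.03  1.3   0.   -0.97]
-1.57 [ 0.07  0.31  0.03  1.3   0.   -1.5 ]
-1.05 [ 0.07  0.31  0.03  1.3   0.   -2.02]
-0.52 [ 0.07  0.31  0.03  1.3   0.   -2.55]
0.0 [ 0.07  0.31  0.03  1.3   0.   -3.07]
0.52 [0.07 0.31 0.03 1.3  0.   2.69]
1.05 [0.07 0.31 0.03 1.3  0.   2.17]
1.57 [0.07 0.31 0.03 1.3  0.   1.64]
2.09 [0.07 0.31 0.03 1.3  0.   1.12]
2.62 [0.07 0.31 0.03 1.3  0.   0.6 ]
```

```bash
python3 - <<'E'
from h import *
bot.move_pose([.495,.115,.30],quat(np.pi))
K,E=ext("wrist"); im=bot.camera("wrist"); cv2.imwrite("pics/w1.png",im[:,:,::-1])
np.savez("w1.npz",K=K,E=E,im=im)
for t in ("turret_grip","lever_handle","lever","jaw","rail","turret"):
    print(t,[(np.round(d["bbox"],1).tolist(),round(d["confidence"],2)) for d in bot.search_frame("wrist",t)][:3])
print(bot.read_clock())
E
```

```text
turret_grip [([327.2, 174.1, 72.4, 73.1], 0.64)]
lever_handle [([228.4, 100.5, 62.9, 130.7], 0.67), ([231.2, 101.0, 188.9, 191.8], 0.29)]
lever [([231.3, 102.0, 60.8, 128.6], 0.96)]
jaw [([290.5, 158.0, 25.8, 95.7], 0.97), ([4.7, 91.8, 130.8, 185.8], 0.31)]
rail [([313.4, 116.0, 47.9, 166.7], 0.92), ([244.7, 286.8, 54.3, 83.5], 0.3)]
turret [([326.4, 178.5, 77.5, 65.1], 0.91)]
3.925
```

View pics/w1.png

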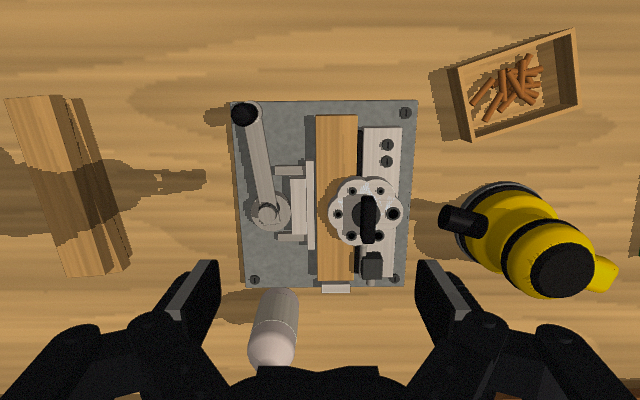

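The wrist view shows the jig base corners near (231,101), (418,98), (408,286) and (246,287). The grip bar is at (368,220), nearly vertical in the image. The pivot is at (267,213) and the handle top at (245,115). I'll fit the jig pose and overlay the model to check it.

```bash
cat >fit.py <<'E'
from h import *
from scipy.optimize import least_squares
d=np.load("w1.npz");K,E,im=d["K"],d["E"],d["im"]
def J(p,q): c,s=np.cos(p[2]),np.sin(p[2]); return np.array([p[0]+c*q[0]-s*q[1],p[1]+s*q[0]+c*q[1],q[2]])
C=[(-.13,-.13,.018),(-.13,.1,.018),(.13,.1,.018),(.13,-.13,.018)]
uv=np.array([(231,101),(418,98),(408,287),(246,288)],float)
g=cv2.cvtColor(im,cv2.COLOR_RGB2GRAY)
f=lambda p:np.concatenate([w2px(K,E,J(p,c))-u for c,u in zip(C,uv)])
s=least_squares(f,[.56,.135,0],loss="soft_l1"); p=s.x
print("jig",p.round(4),"res",f(p).round(1))
hsv=cv2.cvtColor(im,cv2.COLOR_RGB2HSV); dark=(hsv[...,2]<50).astype(np.uint8)
def blob(x0,y0,x1,y1):
    n,l,st,ce=cv2.connectedComponentsWithStats(dark[y0:y1,x0:x1]); i=1+np.argmax(st[1:,4])
    m=cv2.minAreaRect(np.argwhere(l==i)[:,::-1].astype(np.float32)); return ce[i]+[x0,y0],st[i],(m[0][0]+x0,m[0][1]+y0),m[1:]
for n,b in (("bar",(352,188,386,248)),("handle",(228,98,262,130))): print(n,blob(*b))
S=4; x0,y0=222,92; o=cv2.resize(im[y0:y0+205,x0:x0+205,::-1],None,fx=S-.1,fy=S-.1,interpolation=cv2.INTER_CUBIC)[:800,:800]; S=3.9
S=2.9; o=cv2.resize(im[y0:y0+205,x0:x0+205,::-1],None,fx=S,fy=S,interpolation=cv2.INTER_CUBIC)
pt=lambda q:tuple(int(v) for v in (w2px(K,E,J(p,q))-[x0,y0]+.5)*S)
for i in range(4): cv2.line(o,pt(C[i]),pt(C[(i+1)%4]),(0,0,255),1)
for q in ((0,-.085,.047),(0,.054,.093),(0,.054,.062)): cv2.circle(o,pt(q),4,(0,255,0),1)
for xx in (-.06,.06): cv2.circle(o,pt((xx,-.0,.037)),3,(255,0,0),1)
for r in range(0,360,10): cv2.circle(o,pt((.046*np.cos(np.radians(r)),.054+.046*np.sin(np.radians(r)),.062)),1,(0,255,255),-1)
cv2.imwrite("pics/fit1.png",o)
E
python3 fit.py
```

```text
jig [0.5584 0.1404 0.0137] res [-1.   0.3  2.   0.4 -2.1 -1.2  0.9 -0.1]
bar (array([366.31607335, 219.25350593]), array([  0,   8,  31,  48, 927], dtype=int32), (365.80957794189453, 219.7462921142578), ((48.05128860473633, 25.933513641357422), 78.31063079833984))
handle (array([243.70058708, 113.83170254]), array([  3,   4,  27,  25, 511], dtype=int32), (243.50000190734863, 113.49999904632568), ((24.041629791259766, 25.45584487915039), 45.0))
```

View pics/fit1.png

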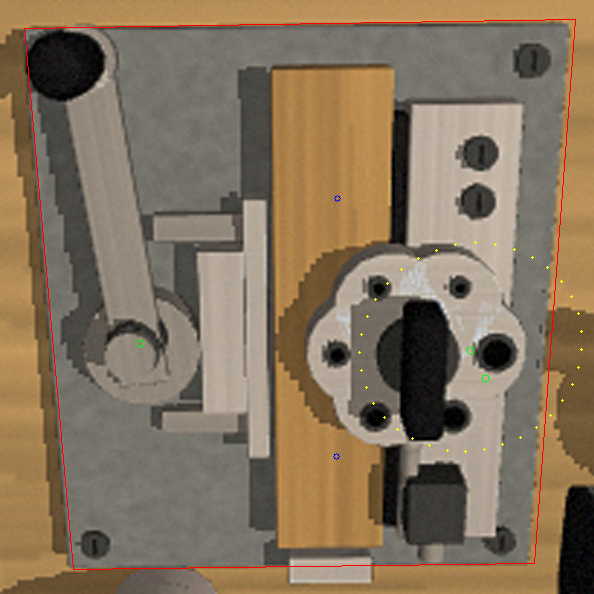

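```bash
cat >>fit.py <<'E'
def edge(c,xs,ry):   # jig-frame edge y=c[0], z=c[1]; subpixel columns at given image rows -> world pts
    P=[]
    for t in np.linspace(*xs,40):
        u,v=w2px(K,E,J(p,(t,c[0],c[1]))); r=int(round(v)); cols=np.arange(int(u)-6,int(u)+7)
        gr=np.abs(cv2.Sobel(cv2.GaussianBlur(g,(3,3),0),cv2.CV_32F,1,0)[r,cols]); k=gr.argmax()
        if 0<k<12:
            a,b,cc=gr[k-1:k+2]; P.append(px2w(K,E,(cols[k]+.5*(a-cc)/(a-2*b+cc),r),c[1]))
    P=np.array(P); l=cv2.fitLine(P.astype(np.float32),cv2.DIST_HUBER,0,.001,.001).ravel()
    th=np.arctan2(l[1],l[0]); th=(th+np.pi/2)%np.pi-np.pi/2
    off=(l[3]-p[1])*np.cos(p[2])-(l[2]-p[0])*np.sin(p[2]); rs=(P-l[2:])@[-np.sin(th),np.cos(th)]
    return len(P),round(th,4),"y_jig",round(off,4),"mad mm",round(1e3*np.median(abs(rs)),2)
for n,c,xs in (("baseL",(-.13,.018),(-.08,.1)),("baseR",(.1,.018),(-.12,.03)),("railR",(.025,.04),(-.105,-.06)),("railL",(-.025,.04),(-.1,-.07)),("fenceR",(.077,.042),(-.085,-.05)),("fenceR2",(.077,.042),(.05,.12)),("fenceRall",(.077,.042),(-.085,.12))):
    print(n,edge(c,xs,0))
b=im[170:260,320:410,::-1]; b=np.clip(b.astype(float)*1.6,0,255).astype(np.uint8)
cv2.imwrite("pics/bar.png",cv2.resize(b,None,fx=6.5,fy=6.5,interpolation=cv2.INTER_CUBIC))
E
python3 fit.py
```

```text
jig [0.5584 0.1404 0.0137] res [-1.   0.3  2.   0.4 -2.1 -1.2  0.9 -0.1]
bar (array([366.31607335, 219.25350593]), array([  0,   8,  31,  48, 927], dtype=int32), (365.80957794189453, 219.7462921142578), ((48.05128860473633, 25.933513641357422), 78.31063079833984))
handle (array([243.70058708, 113.83170254]), array([  3,   4,  27,  25, 511], dtype=int32), (243.50000190734863, 113.49999904632568), ((24.041629791259766, 25.45584487915039), 45.0))
baseL (12, np.float32(0.0), 'y_jig', np.float64(-0.1371), 'mad mm', np.float64(0.2))
baseR (38, np.float32(0.0067), 'y_jig', np.float64(0.0974), 'mad mm', np.float64(0.28))
railR (40, np.float32(0.0997), 'y_jig', np.float64(0.0288), 'mad mm', np.float64(1.06))
railL (40, np.float32(0.0126), 'y_jig', np.float64(-0.0267), 'mad mm', np.float64(0.02))
fenceR (40, np.float32(0.0039), 'y_jig', np.float64(0.0742), 'mad mm', np.float64(0.09))
fenceR2 (40, np.float32(0.0255), 'y_jig', np.float64(0.0742), 'mad mm', np.float64(0.29))
fenceRall (40, np.float32(0.0104), 'y_jig', np.float64(0.074), 'mad mm', np.float64(0.17))
```

View pics/bar.png

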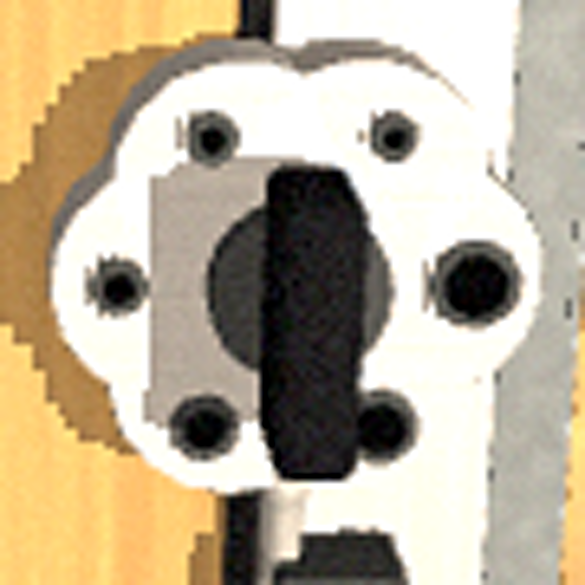

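The bar stands nearly upright in the crop, and its dark silhouette spans (262–365, 165–480). The edge fits give a jig yaw of about 0.0105 and a y of about 0.138. I'll fit the bar by silhouette, then grasp it.

```bash
cat >bar.py <<'E'
from h import *
from scipy.optimize import differential_evolution
d=np.load("w1.npz");K,E,im=d["K"],d["E"],d["im"]; S=8; x0,y0=350,185
cr=cv2.resize(im[y0:y0+65,x0:x0+35].max(2),None,fx=S,fy=S,interpolation=cv2.INTER_CUBIC)
def sil(p):
    c,s=np.cos(p[2]),np.sin(p[2]); Q=[w2px(K,E,(p[0]+c*a-s*b,p[1]+s*a+c*b,z)) for a in(-.026,.026) for b in(-.0075,.0075) for z in(.067,.093)]
    m=np.zeros(cr.shape,np.uint8); cv2.fillConvexPoly(m,cv2.convexHull(((np.array(Q)-[x0,y0]+.5)*S).astype(np.int32)),1); return m
for th in (20,26):
    M=(cr<th).astype(np.uint8); M=cv2.morphologyEx(M,cv2.MORPH_OPEN,np.ones((33,33)))
    f=lambda p:-(sil(p)&M).sum()/((sil(p)|M).sum()+1)
    r=differential_evolution(f,[(.53,.58),(.14,.2),(-.3,.3)],seed=1,maxiter=40,polish=False); print(th,r.x.round(4),round(-r.fun,3))
print("disc centre",px2w(K,E,(365.3,213),.062).round(4),"handle",px2w(K,E,(243.7,113.8),.097).round(4))
E
python3 bar.py
```

```text
20 [0.5316 0.191  0.2367] -0.0
26 [ 0.5353  0.1961 -0.28  ] -0.0
disc centre [0.5584 0.1721] handle [0.4397 0.0411]bar.py:10: RuntimeWarning: overflow encountered in scalar negative
  f=lambda p:-(sil(p)&M).sum()/((sil(p)|M).sum()+1)
```

```bash
sed -i 's/-(sil(p)&M).sum()/-float((sil(p)\&M).sum())/' bar.py; sed -i 's/(20,26)/(25,35,45)/' bar.py; python3 bar.py
```

```text
25 [0.5562 0.1709 0.1409] 0.301
35 [0.5606 0.172  0.0593] 0.803
45 [0.5602 0.1718 0.0479] 0.715
disc centre [0.5584 0.1721] handle [0.4397 0.0411]
```

```bash
python3 - <<'E'
from h import *
y0=np.pi+.03; P=[.559,.172]
bot.set_gripper(.5)
bot.move_pose(P+[.15],quat(y0))
print("down",bot.move_linear(P+[.067],speed=.08,until_force=8), bot.read_position())
bot.set_gripper(0,grasp_force=60)
print("grip",bot.read_gripper_width(),bot.read_finger_force(),np.round(bot.read_ft_force(),1),np.round(bot.read_moment(),2))
j=np.array(bot.read_joint_positions()); print(j.round(3))
for a in (.35,.7,1.06):
    t=j.copy(); t[5]+=a; bot.goto_joints(t.tolist()); print(a,round(bot.read_joint_positions()[5]-j[5],3),np.round(bot.read_ft_force(),1),np.round(bot.read_moment(),2))
print(bot.read_clock(),bot.read_gripper_width())
E
```

```text
down False [0.55949208 0.17210662 0.06753653]
grip 0.16376137115041614 59.238450276316144 [-1.4 -1.7  5.6] [-0.26  0.24 -0.08]
[ 0.172  0.542 -0.309  0.718 -0.001  0.143]
0.35 0.347 [-0.2 -1.8  0.5] [-0.2   0.06 -0.03]
0.7 0.696 [-1.8 -1.9  1.9] [-0.39  0.13 -0.05]
1.06 1.056 [-2.3 -3.4  1.6] [-0.62  0.28 -0.02]
7.9667 0.1645833455069405
```

```bash
python3 - <<'E'
from h import *
bot.set_gripper(.5); p=list(bot.read_position())
bot.move_linear([p[0],p[1],.18],speed=.15)
bot.move_pose([.49,.08,.22],quat(np.pi))
K,E=ext("wrist"); im=bot.camera("wrist"); np.savez("w2.npz",K=K,E=E,im=im); cv2.imwrite("pics/w2.png",im[:,:,::-1]); print(bot.read_clock())
E
```

```text
10.4083
```

View pics/w2.png

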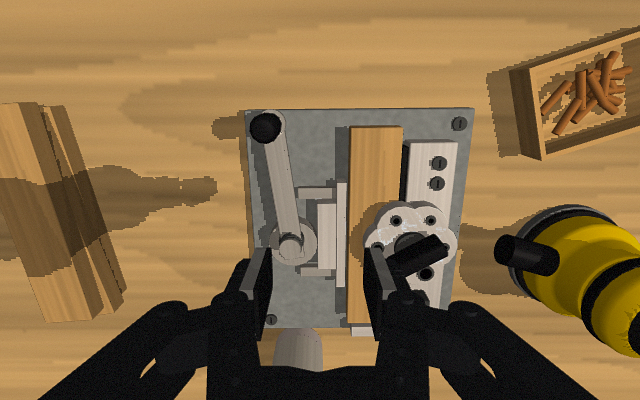

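The bar now lies 60° clockwise, running from (400,270) to (447,243), so the turret is seated and the rail hasn't moved. I'll cross-check the jig pose with this picture, then grasp the handle at (266,126).

```bash
python3 - <<'E'
from h import *
d=np.load("w2.npz");K,E,im=d["K"],d["E"],d["im"]
c=px2w(K,E,(246,108),.018);e=px2w(K,E,(474,107.5),.018)
print("TL",c.round(4),"TR",e.round(4),"pred",.5584-.13+.0105*.13,.1378-.13)
dark=(im.max(2)<45).astype(np.uint8)[105:150,245:290]; n,l,st,ce=cv2.connectedComponentsWithStats(dark); i=1+np.argmax(st[1:,4]); print(ce[i]+[245,105],st[i])
h=px2w(K,E,ce[i]+[245,105],.094); print("handle",h.round(4))
piv=np.array([.5593,.0528]); v=h-piv; print(np.hypot(*v), np.arctan2(v[1],v[0]))
def edge(v0,v1,u0,u1,z):
    g=cv2.Sobel(cv2.GaussianBlur(cv2.cvtColor(im,cv2.COLOR_RGB2GRAY),(3,3),0),cv2.CV_32F,1,0); P=[]
    for r in range(v0,v1):
        s=abs(g[r,u0:u1]);k=s.argmax()
        if 0<k<len(s)-1: a,b,cc=s[k-1:k+2]; P.append(px2w(K,E,(u0+k+.5*(a-cc)/(a-2*b+cc),r),z))
    q=cv2.fitLine(np.array(P,np.float32),cv2.DIST_HUBER,0,.001,.001).ravel(); return len(P),round(float(q[1]/q[0]),4),"y at x=.5584:",round(float(q[3]+(.5584-q[2])*q[1]/q[0]),4)
print("baseR",edge(115,220,464,480,.018)); print("baseL?",edge(140,250,240,258,.018)); print("railL",edge(130,178,343,357,.04)); print("fenceR",edge(145,190,452,464,.042)); print("railL2",edge(130,178,343,357,.04))
q0=bot.read_joint_positions()
for yaw in (np.pi,-np.pi/2,np.pi/2): j=bot.solve_ik([.5593,-.067,.062],quat(yaw)); print(yaw,None if j is None else np.round(j,2))
E
```

```text
TL [0.4287 0.0099] TR [0.4283 0.2352] pred 0.429765 0.007800000000000001
[264.8304862  127.55716163] [  4   8  32  31 761]
handle [0.4398 0.0392]
0.12031473769216748 -3.028684405589666
baseR (80, 0.0833, 'y at x=.5584:', 0.2428)
baseL? (91, -0.0071, 'y at x=.5584:', 0.0021)
railL (48, 0.006, 'y at x=.5584:', 0.1128)
fenceR (41, 0.0096, 'y at x=.5584:', 0.2143)
railL2 (48, 0.006, 'y at x=.5584:', 0.1128)
3.141592653589793 [-0.25  0.52 -0.37  0.68  0.   -0.25]
-1.5707963267948966 [-0.25  0.52 -0.37  0.68  0.   -1.82]
1.5707963267948966 [-0.25  0.52 -0.37  0.68  0.    1.32]
```

```bash
cat >arc.py <<'E'
from h import *
piv=np.array([.5588,.0526]); Rr=.12; A0=-3.04; A1=-np.pi/2+.009; Z=.062
def pose(a): return [piv[0]+Rr*np.cos(a),piv[1]+Rr*np.sin(a),Z], quat(np.pi+.1+a-A0)
def rep(m):
    p=np.array(bot.read_position())[:2]-piv
    print(m,"ang",round(np.arctan2(p[1],p[0])-A1,4),"r",round(np.hypot(*p),4),np.round(bot.read_ft_force(),1),round(bot.read_finger_force(),0),round(bot.read_clock(),1))
E
python3 - <<'E'
from arc import *
p,q=pose(A0)
bot.move_pose([p[0],p[1],.16],q)
print(bot.move_linear(p,speed=.08,until_force=8)); rep("down")
bot.set_gripper(0,grasp_force=60); rep("grip %.3f"%bot.read_gripper_width())
for a in np.linspace(A0,A1-.12,11)[1:]:
    p,q=pose(a); bot.move_linear(p,speed=.06,rotation=q); rep("s")
    if np.linalg.norm(bot.read_ft_force())>60: print("stop"); break
K,E=ext("wrist"); im=bot.camera("wrist"); np.savez("w3.npz",K=K,E=E,im=im); cv2.imwrite("pics/w3.png",im[:,:,::-1])
im=bot.camera("top"); cv2.imwrite("pics/t3.png",cv2.resize(im[100:240,270:470,::-1],None,fx=4,fy=4,interpolation=cv2.INTER_CUBIC))
E
```

```text
False
down ang -1.4774 r 0.1196 [-0.6  0.9  0. ] 0.0 12.2
grip 0.254 ang -1.4772 r 0.1197 [-1.2 -0.4  5.3] 58.0 12.5
s ang -1.3389 r 0.1197 [-2.1  0.1  5.7] 58.0 13.0
s ang -1.2024 r 0.1197 [-1.5 -0.2  6.4] 59.0 13.4
s ang -1.0665 r 0.1198 [-0.5 -0.4  6. ] 59.0 13.8
s ang -0.9303 r 0.1199 [-0.9 -1.   6.9] 59.0 14.2
s ang -0.7944 r 0.12 [-1.9 -1.6  6.9] 59.0 14.7
s ang -0.6582 r 0.1202 [-1.1 -1.9  7.7] 59.0 15.1
s ang -0.5222 r 0.1204 [-2.2 -2.4  7. ] 59.0 15.5
s ang -0.3864 r 0.1206 [-1.6 -3.   7.8] 59.0 15.9
s ang -0.2502 r 0.1208 [-1.2 -3.3  6.3] 59.0 16.4
s ang -0.1139 r 0.121 [-0.1 -4.1  6.8] 59.0 16.8
```

View pics/w3.png

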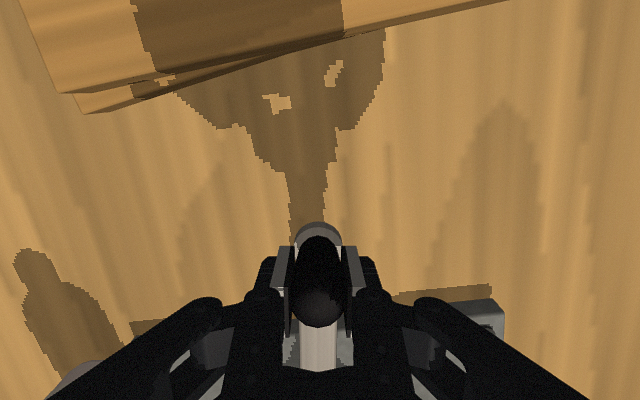

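The lever is held between the fingers at (318,280), aligned with the tool and free of the rail stack. I'll finish the last 0.11 rad.

```bash
python3 - <<'E'
from arc import *
for a in (-.06,-.008):
    p,q=pose(A1+a); bot.move_linear(p,speed=.04,rotation=q); rep(a)
bot.wait(.5); rep("settled")
K,E=ext("top"); im=bot.camera("top")
o=cv2.resize(im[100:240,270:470,::-1],None,fx=4,fy=4,interpolation=cv2.INTER_CUBIC); cv2.imwrite("pics/t4.png",o)
s=bot.camera("scene")[150:300,220:420,::-1]; cv2.imwrite("pics/s4.png",cv2.resize(s,None,fx=4,fy=4,interpolation=cv2.INTER_CUBIC))
print(mat(bot.read_tool_rot()).as_matrix().round(4).tolist())
E
```

```text
-0.06 ang -0.0545 r 0.121 [ 0.1 -4.9  6.6] 59.0 17.2
-0.008 ang -0.0024 r 0.1211 [-0.2 -5.4  6.8] 59.0 17.5
settled ang -0.0028 r 0.1211 [ 0.1 -5.1  5.8] 59.0 18.0
[[-0.0045, -1.0, 0.0016], [-1.0, 0.0045, -0.0025], [0.0025, -0.0016, -1.0]]
```

View pics/t4.png

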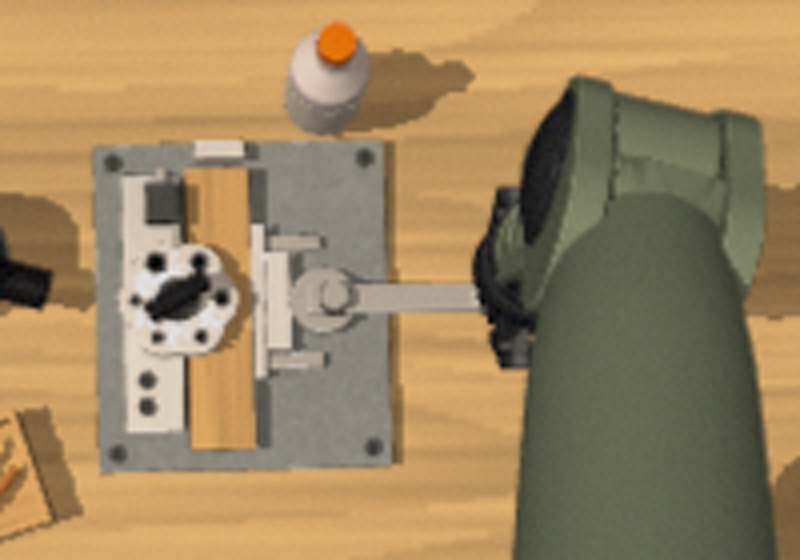

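View pics/s4.png

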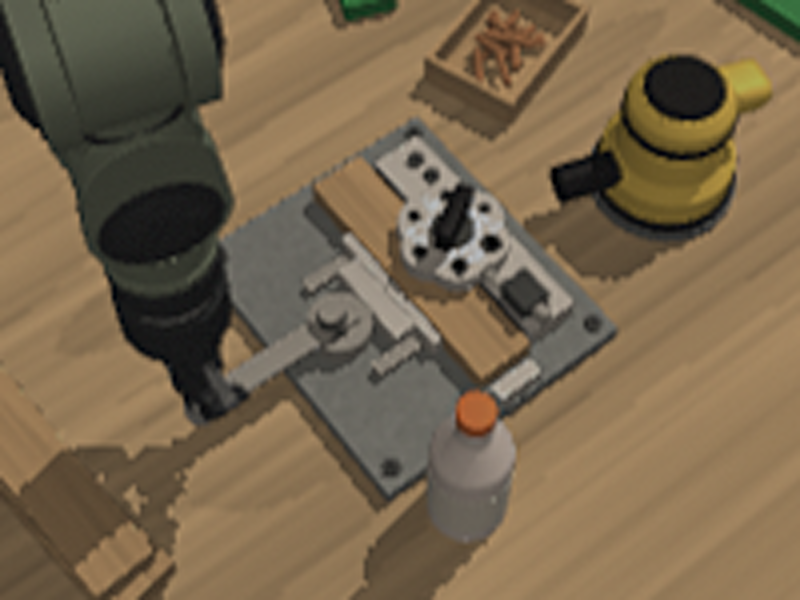

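The top view shows the lever running level from (335,295) to (480,297), square to the jaw. The jaw is against the rail, the turret has been indexed, and the neighbouring objects haven't moved. I'm handing the job in.

```bash
python3 -c "
from cell import bot
print(bot.close_job())"
```

```text
the job is handed in; nothing more can be done
None
```

I turned the turret one click clockwise, then swung the cam lever to the top of its lift (within about 0.01 rad of square by my camera fit) and handed the job in at about 18 s with the gripper still holding it; the rail is in place and nothing else was touched.

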